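# Cap the spring pot and pin it shut in the clamp jig

### The arm

A 6-joint arm with a two-finger parallel gripper is mounted at the origin on the work surface. World frame = base frame: x ahead of the robot, y to its left, z up, the work surface at z = 0. Lengths are in mm, angles in rad, forces in N, time in s.
With the tool pointing down it reaches from about 275 to 750 mm from the base axis. Payload 10.2 kg.
Tool frame: the origin (TCP) lies at the centre of the arm's flange, where the gripper is bolted on; the fingertips stand ctrl.tip_reach ahead of it and the grasp point (between the pads) lies 155 mm ahead of it (ctrl.tip_reach is the distance from the TCP to the fingertips, in mm); z points along the fingers, y is the direction in which the jaws open and shut (so a half turn about z gives the same grasp; the last joint's range is limited). The gripper opens to 85 mm and grips with 20 to 120 N. Pads are 22 mm wide; open, the fingers measure 114 mm over their backs; the gripper's body (76 mm by 85 mm) begins 54 mm behind the grasp point. The pads swing forward as they close: fully open they stand 13 mm farther back than shut.
Start: joints at [1.039, 0.313, 1.498, -0, 1.331, -0.223], TCP at [159.569, 500.17, 404.694] pointing down, gripper open.
Joint ranges: [-2.94, 2.94], [-0.97, 2.17], [0.19, 2.56], [-1.23, 4.37], [0.02, 3.11], [-2.88, 2.88]. Speed limits (rad/s): [2.39, 2.39, 3.01, 3.14, 3.14, 3.14].

### API

Orientations are given as a unit quaternion [w, x, y, z].
In Python, from rig import ctrl, viewer gives the robot as it stands.
- The arm moves only by the tool drive_tool, never from a script. Its argument "rows" is a list that holds one entry, the list of rows, each a list of 6 numbers: the shift along the world's x, y, z normalised to -1 to 1, where 1 is 0.1 m, then the turn, a rotation vector about the world's x, y, z normalised to -1 to 1, where 1 is 90 degrees. A call has 1 to 10 rows; each row is the pose to reach, as a shift and turn from the pose measured when the call began; what a row does not reach only later rows make up. A row lasts 1/8 s, in which the tool goes at most 62.5 mm and 10.7 degrees, less where a joint would pass 70% of its speed; a pose out of reach is approached as far as the arm can. A call with a number of a shift or a turn outside -1 to 1 is refused whole. A call with a gripper value outside its range is refused whole. "fingers" is the opening, from -1 (shut) to 1 (fully open), set as the call begins (left out, the last holds). The fingers move at their own pace and stop on an object; "force" is the grip in N (left out, the last holds). Time passes only in rows, so rows that repeat a pose let the fingers close. It gives the time, the measured TCP pose, the force and the opening at its end, in the units of the state.
- ctrl.sense(): the state, without advancing time (a new reading comes with each control period).
- viewer.capture(name): name is "scene" or "top"; returns the picture (400x640x3 uint8, red, green, blue); there is no depth.
- viewer.calibration(name): a dict with "mtx" (3x3 intrinsics, pixels), "extrinsics" (4x4, takes a point from camera to world coordinates). Camera axes: x right, y up, looking along -z (the intrinsics and any distortion apply to the point x, -y, -z); pixel columns grow to the right and rows downward; lengths in mm; the calibration is good to about 2 mm. A picture is of the moment at which its call begins. calibration takes no time and is no camera call.
- ctrl.finish_job(): hands the job in, once; it reports no verdict.
The state is a dict: "time_s": time; "joints": joint angles; "dq": joint speeds; "tau": joint torques, N m; "eef_pos": TCP position; "ee_rot": TCP orientation; "force": force on the tool from outside, world axes, zero at the start; "wrist_torque": the same for the moment, N m; "grip_width": opening from 0.0 (shut) to 1.0 (fully open).
Only numpy, scipy, OpenCV 4.12 (cv2) and the standard library are available. Lean on these libraries where they do the work, as an engineer would, in place of code of your own. Each camera call takes 0.05 s, during which the arm holds its last target.

### The job

Put the white cap with the red knob on the brass spring pot that stands in the open clamp jig and press it down, level and fully home, until the sprung bed under the pot gives a little. Then swing the jig's blue upper half shut over the pot and push the orange-headed pin down through the aligned holes of both halves as far as it goes. Finish while still pressing down, holding the two halves firmly shut with the pin home; do not let go, and leave the green dish and the yellow tray where they are.

Things in the scene. Friction and masses are not known exactly. Their poses are not given: they have to be found in the camera images.
- jig: the fixed clamp jig: grey base 200 x 100 x 12 mm. Origin on the table under the centre of the round bed; its x axis points to the hinge (75 mm away), its y axis is parallel to the hinge, z up. A dark ring (outer radius 35 mm, top 28 mm above the table) surrounds the bed. At x = -60 mm stands the pin block, 36 x 60 mm, top 56 mm above the table.
- hinge (a point): the hinge axis of the upper half (axis along the jig's y), 75 mm along +x from the jig origin and 56 mm above the table, level with the upper half's underside when shut
- upper (a joint): angle of the blue upper half about the hinge: 0 = fully shut (level, on its stop), positive = open, 1.57 = upright, more = leaning away. Friction (0.1 N m) holds it where it is left. Shut over the capped pot and left alone it rests on the cap 0.03 to 0.04 rad open (about 5 mm proud at the pin hole), as the bed is sprung; 3 to 5 N down at the pin hole closes it fully.
- upper_edge (a point): middle of the free edge of the blue upper half, on its outer (top when shut) face, 162 mm from the hinge. The half weighs 100 g, is 90 mm wide and 8 mm thick, with a window 66 mm long (42 to 108 mm from the hinge) and 38 mm wide through which the cap's knob passes.
- upper_hole (a point): centre of the pin hole in the upper half (12 mm wide, chamfered), on its outer face, 135 mm from the hinge
- base_hole (a point): mouth of the hole in the pin block (11 mm wide, 44 mm deep, chamfered), 56 mm above the table; the upper half's hole lies over it when shut
- bed (a joint): how far the sprung bed under the pot has been pushed down, in m: 0 = up, stop at 0.007. It begins to give at 4 to 5 N down on the cap and then yields 1 mm per 1.5 N.
- pot: open brass pot, outer radius 28 mm, inner radius 25 mm, 36 mm tall, loose on the bed inside the ring. Origin at the centre of its underside, 16 mm above the table; the rim is 36 mm above that.
- cap: round cap, 70 g: white plug (radius 23.5 mm tapering to 19 mm at its foot, 10 mm deep) that goes into the pot, white flange above it (radius 30 mm, 6 mm thick) that rests on the rim, red knob on top (22 mm wide, 28 mm tall). Origin at the centre of the plug's foot; flange underside 10 mm, flange top 16 mm, knob top 44 mm above it. It starts standing on the table, knob up.
- pin: locking pin, 60 g: steel shaft 9 mm wide and 38 mm long with a tapered tip, then a steel flange (26 mm wide, 4 mm thick), then an orange knob (18 mm wide, 34 mm tall). Origin at the tip, z along the shaft to the knob; flange underside 38 mm, knob 42 to 76 mm above the tip. It starts upright in the hole of the wooden stand, hanging by its flange.
- stand: fixed wooden stand for the pin, 56 x 56 x 44 mm, hole 13 mm in the middle; origin at the centre of its underside
- dish: bystander: green ceramic dish with tiny springs, radius 45 mm, 24 mm tall; origin at the centre of its underside; not to be moved
- tray: bystander: yellow capacitor tray 80 x 120 x 28 mm; origin at the centre of its underside; not to be moved

How it is judged (in metres and radians):
On the way, in this order (a step that is already met when the one before it is completed fails the run):
1. the cap is pressed level and fully home on the pot, so that the sprung bed gives, with the jig still open (z of cap in the frame of pot between 0.022 and 0.0285 m and angle between the z axis of cap and the z axis of pot, either way round below 0.07 rad and angle between cap's own z axis and vertical below 0.3 rad and z of pot in the frame of jig below 0.019 m and horizontal distance between pot and jig below 0.006 m and value of joint bed above 0.0006 m and value of joint upper above 1 rad), for 0.1 s.
2. the upper half is swung shut over the capped pot (z of cap in the frame of pot between 0.022 and 0.0285 m and angle between the z axis of cap and the z axis of pot, either way round below 0.07 rad and angle between cap's own z axis and vertical below 0.3 rad and z of pot in the frame of jig below 0.019 m and horizontal distance between pot and jig below 0.006 m and value of joint upper below 0.07 rad), for 0.2 s.
3. the pin is through the holes of both halves (all of step 2 and z of pin in the frame of base_hole below -0.015 m and horizontal distance between pin and base_hole below 0.004 m and angle between pin's own z axis and vertical below 0.15 rad), for 0.2 s.
At the end, for the whole second after the job is handed in: Cap home on the pot (within 2.5 mm, level to 0.07 rad); pin in both holes, tip at least 27.5 mm below the base hole's mouth (30 is home); upper half pressed shut (within 0.015 rad); robot still pressing on the pin or the upper half with over 2 N (z of cap in the frame of pot between 0.022 and 0.0285 m and angle between the z axis of cap and the z axis of pot, either way round below 0.07 rad and angle between cap's own z axis and vertical below 0.3 rad and z of pot in the frame of jig below 0.019 m and horizontal distance between pot and jig below 0.006 m and z of pin in the frame of base_hole below -0.0275 m and horizontal distance between pin and base_hole below 0.004 m and angle between pin's own z axis and vertical below 0.15 rad and value of joint upper below 0.015 rad and contact force between any of pin, the fingers and upper above 2 N and (contact force between the fingers and pin above 2 N or contact force between the fingers and upper above 2 N)); the arm keeps its last pose, push and grip.
It fails at once if the green dish is moved by more than 20 mm (distance of dish from where it was at the start of the episode above 0.02 m).
It fails at once if the yellow tray is moved by more than 20 mm (distance of tray from where it was at the start of the episode above 0.02 m).
It also fails if it takes over 64 s, if anything falls off the work surface, if the arm or the gripper's body presses on something with over 40 N, if the wrist force passes 120 N, or if a joint passes its speed limit or range.

## Working session

There is one attempt and no reset: what is moved stays moved. The work goes in short steps, Python scripts to look and compute and a tool call to move; the robot and the scene stay as the last step left them, time stands still between calls to the robot, and variables do not carry over. Pictures are saved under pics/ and viewed, and the job is handed in when it is done.

Besides the shell and the picture viewer there is one more tool, called after "Request:" as name([rows], argument=value, ...), one row to a line, values as JSON. drive_tool: Moves the arm, as the interface text tells. Scaled input: -1 to 1 covers 0.1 m each way for a shift and 90 degrees each way for a turn. Its arguments: {"type":"object","properties":{"rows":{"type":"array","items":{"type":"array","items":{"type":"array","items":{"type":"number"}}}},"fingers":{"type":"number"},"force":{"type":"number"}},"required":["rows"]}

```bash
ls; mkdir -p pics
python3 - <<'E'
from rig import ctrl, viewer
import cv2
print(ctrl.sense(), ctrl.tip_reach)
for n in ("scene","top"):
    im=viewer.capture(n); cv2.imwrite(f"pics/{n}0.png",im[:,:,::-1])
    c=viewer.calibration(n); print(n,c)
E
```

```text
pics
{'time_s': 0.0, 'joints': array([ 1.03861474e+00,  3.13454462e-01,  1.49846642e+00,  3.09784810e-05,
        1.33100242e+00, -2.23409820e-01]), 'dq': array([ 0.0006325 , -0.00010948, -0.00080096,  0.00116802,  0.00140954,
        0.00064458]), 'tau': array([-2.71696417e-04, -4.12265432e+01, -2.59744620e+01, -1.99240853e-04,
        4.16940398e-03, -9.90305352e-06]), 'eef_pos': array([159.53329434, 500.12895683, 404.12159849]), 'ee_rot': array([-2.59404100e-04,  1.53776927e-01,  9.88105366e-01, -6.12860313e-04]), 'force': array([ 0.39550286, -1.1888473 ,  0.64482862]), 'wrist_torque': array([ 0.04694654, -0.03573173,  0.01176421]), 'grip_width': 1.0018113985389832} 173.4
scene {'mtx': array([[394.32432812,   0.        , 326.8204842 ],
       [  0.        , 394.32432812, 198.64195596],
       [  0.        ,   0.        ,   1.        ]]), 'extrinsics': array([[ 6.41354759e-01, -5.57837379e-01,  5.26765157e-01,
         1.10458715e+03],
       [ 7.67146728e-01,  4.77206383e-01, -4.28672329e-01,
        -4.45821459e+02],
       [-1.22462464e-02,  6.79037206e-01,  7.34001705e-01,
         7.98423773e+02],
       [ 0.00000000e+00,  0.00000000e+00,  0.00000000e+00,
         1.00000000e+00]])}
top {'mtx': array([[411.4480865 ,   0.        , 316.41866989],
       [  0.        , 411.4480865 , 196.74069005],
       [  0.        ,   0.        ,   1.        ]]), 'extrinsics': array([[-1.97906458e-02,  9.80289675e-01, -1.96571827e-01,
         4.13669218e+02],
       [-9.99599622e-01, -2.33770169e-02, -1.59408717e-02,
        -2.13516409e+01],
       [-2.02219348e-02,  1.96177644e-01,  9.80359835e-01,
         9.28678681e+02],
       [ 0.00000000e+00,  0.00000000e+00,  0.00000000e+00,
         1.00000000e+00]])}
```

View pics/scene0.png

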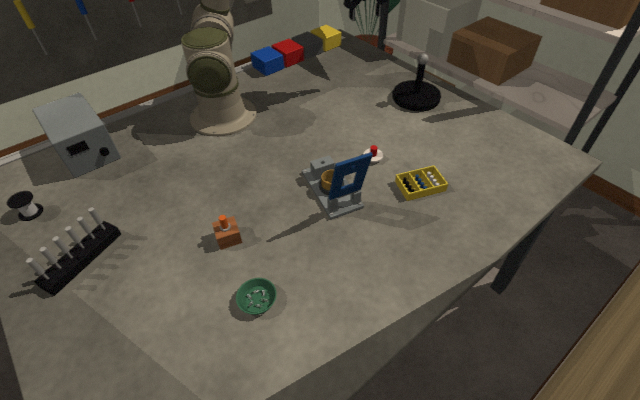

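View pics/top0.png

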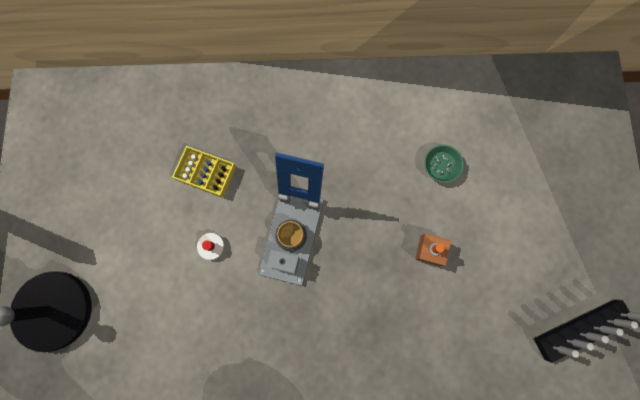

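```bash
cat > h.py <<'E'
import numpy as np, cv2
from rig import ctrl, viewer
def ray(n,u,v):
    c=viewer.calibration(n);K=c["mtx"];E=c["extrinsics"]
    d=np.linalg.inv(K)@[u,v,1]; d=np.array([d[0],-d[1],-d[2]])
    return E[:3,3],E[:3,:3]@d
def onz(n,u,v,z):
    o,d=ray(n,u,v); return o+d*(z-o[2])/d[2]
def proj(n,p):
    c=viewer.calibration(n);K=c["mtx"];E=c["extrinsics"]
    q=E[:3,:3].T@(np.asarray(p,float)-E[:3,3]); q=K@[q[0],-q[1],-q[2]]; return q[:2]/q[2]
def tri(a,b):
    # a,b=(name,u,v)
    (o1,d1),(o2,d2)=ray(*a),ray(*b); d1=d1/np.linalg.norm(d1); d2=d2/np.linalg.norm(d2)
    s=np.linalg.lstsq(np.c_[d1,-d2],o2-o1,rcond=None)[0]
    p,q=o1+s[0]*d1,o2+s[1]*d2; return (p+q)/2,np.linalg.norm(p-q)
def snap(n,tag):
    im=np.ascontiguousarray(viewer.capture(n)[:,:,::-1]); cv2.imwrite(f"pics/{tag}.png",im); return im
def crop(im,x0,x1,y0,y1,s,tag):
    cv2.imwrite(f"pics/{tag}.png",cv2.resize(im[y0:y1,x0:x1],None,fx=s,fy=s,interpolation=cv2.INTER_CUBIC))
def blobs(im,lo,hi,amin=15):
    h=cv2.cvtColor(im,cv2.COLOR_BGR2HSV); m=cv2.inRange(h,np.array(lo),np.array(hi))
    n,l,s,c=cv2.connectedComponentsWithStats(m); return [(s[i].tolist(),c[i].round(1).tolist()) for i in range(1,n) if s[i][4]>=amin]
E
python3 - <<'E'
from h import *
t=cv2.imread("pics/top0.png"); s=cv2.imread("pics/scene0.png")
crop(t,160,360,140,300,4,"t0a"); crop(s,290,460,120,230,4.5,"s0a")
crop(t,400,480,130,280,4,"t0b"); crop(s,190,290,200,320,4,"s0b")
for n in("top","scene"):print(n,proj(n,[0,0,0]),proj(n,[160,500,404]),proj(n,[160,500,230]))
for im in(t,s):
  print("red",blobs(im,(0,170,120),(6,255,255)),"\nora",blobs(im,(6,170,100),(15,255,255)),"\nblue",blobs(im,(100,150,40),(120,255,255)))
E
```

```text
top [319.20809105 488.51238024] [-123.47808258  513.3080726 ] [ -4.60009539 451.20680565]
scene [223.33850904 115.43444645] [368.02047103 -36.27656767] [364.67135179  21.73781345]
red [([203, 241, 9, 9, 63], [207.0, 245.0])] 
ora [([433, 244, 12, 8, 78], [438.6, 247.9])] 
blue [([276, 154, 47, 48, 1361], [298.8, 176.1])]
red [([273, 39, 30, 15, 247], [287.4, 45.9]), ([371, 145, 6, 5, 21], [373.4, 147.2])] 
ora [([219, 215, 9, 13, 65], [223.4, 219.7])] 
blue [([76, 0, 11, 14, 86], [81.0, 6.5]), ([251, 47, 33, 28, 670], [267.1, 60.5]), ([331, 153, 41, 36, 303], [349.0, 166.7]), ([338, 167, 28, 26, 93], [351.3, 181.9]), ([416, 175, 10, 14, 34], [419.8, 181.8]), ([329, 190, 5, 8, 16], [330.7, 193.2])]
```

View pics/t0a.png

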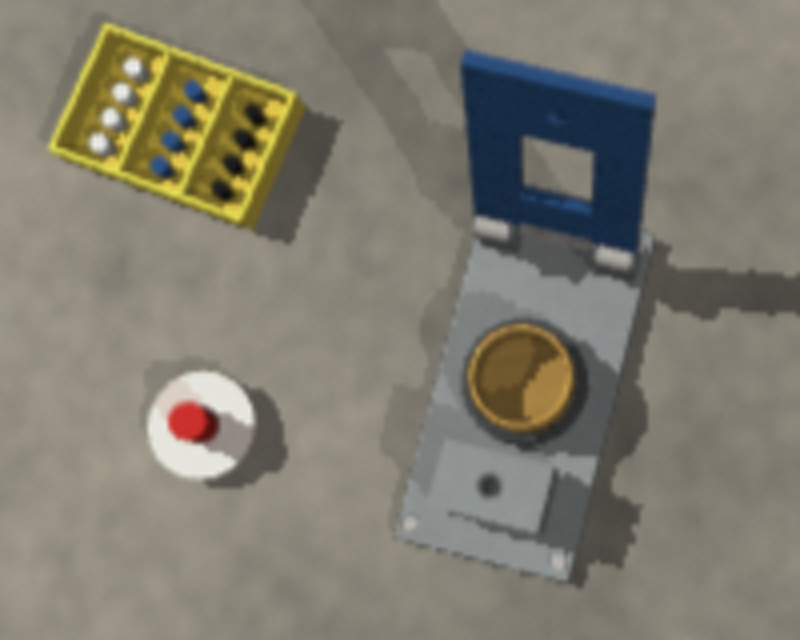

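View pics/s0a.png

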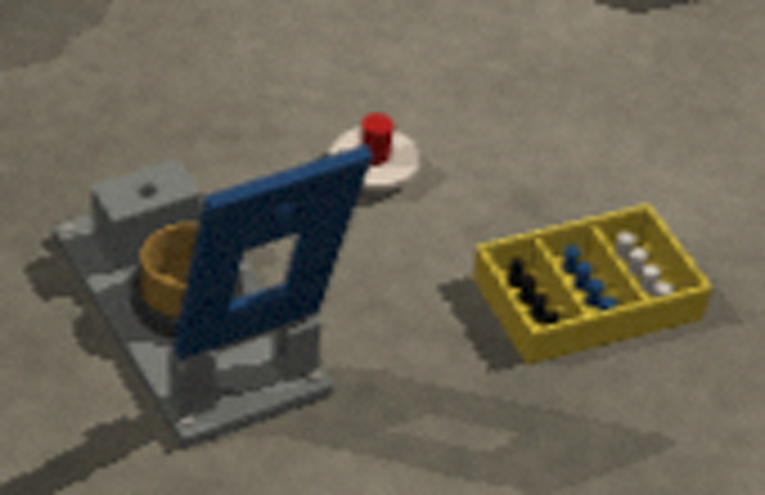

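View pics/t0b.png

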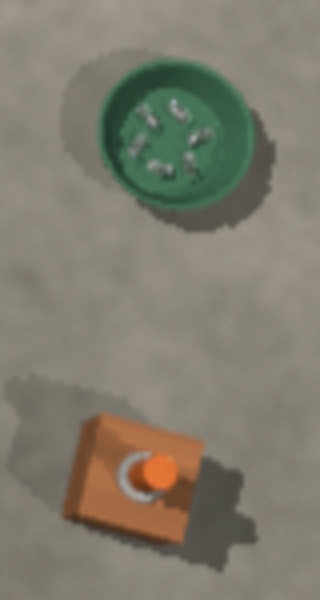

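View pics/s0b.png

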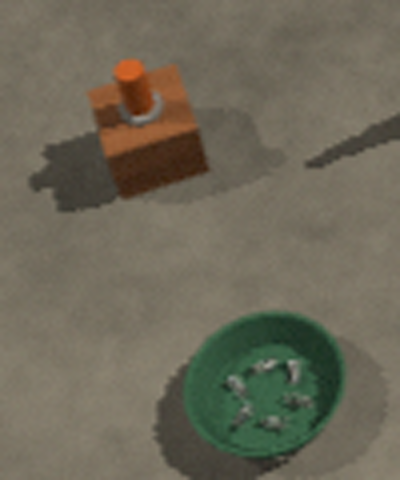

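Run:
```python
from h import *
T=lambda x,y:("top",160+x/4,140+y/4)
S=lambda x,y:("scene",290+x/4.5,120+y/4.5)
def p(l,*a): print(l,[np.round(x,1) for x in a])
p("cap flange z16",onz(*T(201,425),16)); p("cap knob top z44",onz(*T(187,421),44),onz(*S(377,120),44),*tri(T(187,421),S(377,120)))
p("pot rim z52",onz(*T(521,378),52)); 
p("hole z56",onz(*T(489,485),56),onz(*S(148,190),56),*tri(T(489,485),S(148,190)))
pt=("top",439.7,247.5);ps=("scene",222.2,217)
p("pin top z82",onz(*pt,82),onz(*ps,82),*tri(pt,ps))
p("stand flange top? z48",onz("top",400+140/4,130+476/4,48), onz("scene",190+140/4,200+108/4,48))
# upper edge corners, inner face upper edge
p("edge A",*tri(T(463,53),S(368,152))); p("edge B",*tri(T(654,96),S(207,199)))
p("upper hole",*tri(T(558,117),S(286,211)))
# base corners z12
for c in [(395,537),(570,583),(652,235),(480,225)]: p("base",onz(*T(*c),12))
p("hingebrk",onz(*T(492,229),56),onz(*T(614,258),56))
p("dish",onz("top",444,163.5,24)); p("tray",onz(*T(175,125),28))
s=cv2.imread("pics/scene0.png"); crop(s,295,385,140,220,8,"s0c")
```

```text
cap flange z16 [array([490.2, 231.5,  16. ])]
cap knob top z44 [array([490.1, 231.4,  44. ]), array([492.7, 235. ,  44. ]), array([491.4, 233.4,  43.3]), np.float64(4.3)]
pot rim z52 [array([508.5,  50.4,  52. ])]
hole z56 [array([452.2,  67.4,  56. ]), array([457.8,  68.7,  56. ]), array([453.5,  69.5,  52. ]), np.float64(4.1)]
pin top z82 [array([ 472.1, -256.5,   82. ]), array([ 474.1, -255.1,   82. ]), array([ 472.6, -255.8,   81.2]), np.float64(2.1)]
stand flange top? z48 [array([ 471.5, -255.8,   48. ]), array([ 476.8, -256.9,   48. ])]
edge A [array([641.3,  63.8, 209.2]), np.float64(2.0)]
edge B [array([617.7, -22.9, 212.5]), np.float64(1.8)]
upper hole [array([620.4,  24.9, 176.9]), np.float64(7.5)]
base [array([426.9, 123.6,  12. ])]
base [array([400.4,  27.8,  12. ])]
base [array([592.5, -21.3,  12. ])]
base [array([600.6,  76.5,  12. ])]
hingebrk [array([589.3,  65.3,  56. ]), array([ 5.717e+02, -5.000e-01,  5.600e+01])]
dish [array([ 664.9, -297.1,   24. ])]
tray [array([659.5, 248.3,  28. ])]
```

View pics/s0c.png

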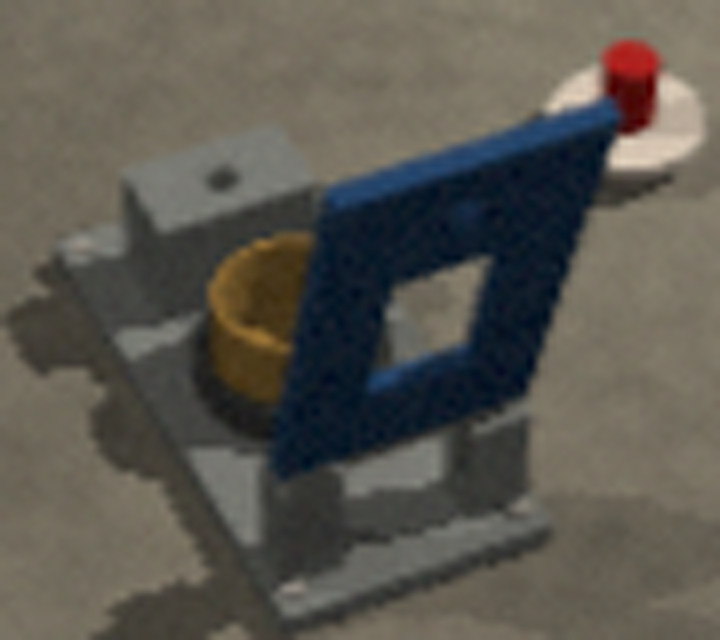

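Run:
```python
from h import *
print(tri(("top",2,316),("scene",423,58)),onz("top",52,312,0),onz("scene",415,95,0))
```

```text
(array([359.56188174, 579.76816693, 150.80409511]), np.float64(4.266379215906124)) [354.3331736  582.63312448   0.        ] [346.64179941 591.99143864   0.        ]
```

Request:
drive_tool([
  [[0.5,-0.4,0,0,0,0],[1,-0.8,-0.2,0,0,0.03],[1,-0.8,-0.2,0,0,0.03]],
], fingers=1, force=40)

```text
time_s: 0.48
eef_pos: [261.6, 418.3, 383.0]
ee_rot: [-0.001, 0.132, 0.991, -0.002]
force: [-0.5, 1.3, 0.7]
grip_width: 0.999
```

Request:
drive_tool([
  [[0.5,-0.4,-0.2,0,0,0],[1,-0.8,-0.4,0,0,0],[1,-0.8,-0.4,0,0,0]],
])

```text
time_s: 0.85
eef_pos: [363.2, 336.9, 341.9]
ee_rot: [-0.002, 0.134, 0.991, -0.002]
force: [-0.7, -0.3, 0.8]
grip_width: 1.0
```

Request:
drive_tool([
  [[0.5,-0.4,0,0,0,0],[1,-0.8,0,0,0,0],[1,-0.8,0,0,0,0]],
])

```text
time_s: 1.23
eef_pos: [464.9, 255.8, 341.9]
ee_rot: [-0.001, 0.136, 0.991, -0.002]
force: [0.2, 0.7, -1.2]
grip_width: 0.995
```

Request:
drive_tool([
  [[0.25,-0.24,-0.2,0,0,0],[0.25,-0.24,-0.8,0,0,0],[0.25,-0.24,-0.8,0,0,0]],
])

```text
time_s: 1.6
eef_pos: [488.3, 232.8, 259.2]
ee_rot: [-0.005, 0.135, 0.991, -0.003]
force: [0.6, 0.2, 0.6]
grip_width: 1.0
```

Run:
```python
from h import *
a=snap("top","top1");b=snap("scene","sc1")
p=ctrl.sense()["eef_pos"];print(p,[proj(n,p-[0,0,160]) for n in("top","scene")])
crop(a,160,280,180,300,3.2,"a");crop(b,320,440,80,200,3.2,"b")
cv2.imwrite("pics/c1.png",np.hstack([cv2.imread("pics/a.png"),cv2.imread("pics/b.png")]))
```

```text
[489.61389348 233.0619915  263.60292595] [array([197.56983433, 243.14159289]), array([374.104483  , 130.21546873])]
```

View pics/c1.png

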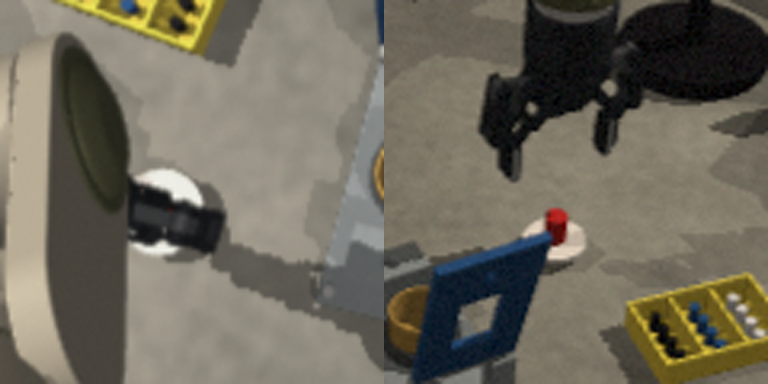

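Request:
drive_tool([
  [[0.01,-0.01,-0.3,0,0,0],[0.01,-0.01,-0.65,0,0,0],[0.01,-0.01,-0.65,0,0,0]],
])

```text
time_s: 2.08
eef_pos: [490.4, 232.8, 199.3]
ee_rot: [-0.001, 0.134, 0.991, -0.002]
force: [-0.7, 0.2, 0.7]
grip_width: 0.999
```

Request:
drive_tool([
  [[0,0,0,0,0,0],[0,0,0,0,0,0],[0,0,0,0,0,0],[0,0,0,0,0,0],[0,0,0,0,0,0]],
], fingers=-1, force=50)

```text
time_s: 2.7
eef_pos: [490.6, 232.9, 200.1]
ee_rot: [-0.001, 0.134, 0.991, -0.002]
force: [-2.1, 0.5, 5.9]
grip_width: 0.235
```

Request:
drive_tool([
  [[0,0,0.4,0,0,0],[0,0,0.7,0,0,0],[0,0,0.7,0,0,0]],
])

```text
time_s: 3.08
eef_pos: [490.9, 232.9, 271.8]
ee_rot: [0.001, 0.134, 0.991, -0.001]
force: [-0.8, 0.0, -0.7]
grip_width: 0.233
```

Run:
```python
from h import *
a=snap("top","top2");b=snap("scene","sc2")
s=ctrl.sense();print(s["eef_pos"],s["force"],s["grip_width"])
crop(a,160,280,180,300,3.2,"a");crop(b,320,440,80,200,3.2,"b")
cv2.imwrite("pics/c2.png",np.hstack([cv2.imread("pics/a.png"),cv2.imread("pics/b.png")]))
```

```text
[490.35604931 232.76792111 269.26272686] [-0.09023666 -0.35540672 -1.29543054] 0.23042472052358978
```

View pics/c2.png

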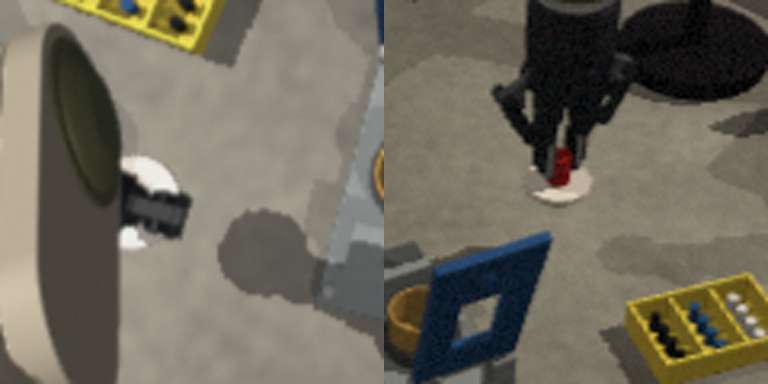

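Request:
drive_tool([
  [[0.05,-0.4,0.05,0,0,0],[0.09,-0.9,0.1,0,0,0],[0.09,-0.9,0.1,0,0,0]],
])

```text
time_s: 3.55
eef_pos: [499.6, 140.4, 278.1]
ee_rot: [-0.002, 0.136, 0.991, -0.002]
force: [0.2, -0.5, -1.5]
grip_width: 0.234
```

Request:
drive_tool([
  [[0.05,-0.4,0,0,0,0],[0.09,-0.91,0,0,0,0],[0.09,-0.91,0,0,0,0],[0.09,-0.91,0,0,0,0]],
])

```text
time_s: 4.05
eef_pos: [508.4, 50.0, 277.3]
ee_rot: [-0.003, 0.136, 0.991, -0.002]
force: [-0.5, 0.4, -0.2]
grip_width: 0.234
```

Run:
```python
from h import *
a=snap("top","top3");b=snap("scene","sc3")
s=ctrl.sense();print(s["eef_pos"],s["force"],s["grip_width"])
crop(a,240,360,150,270,3.2,"a");crop(b,280,400,90,210,3.2,"b")
cv2.imwrite("pics/c3.png",np.hstack([cv2.imread("pics/a.png"),cv2.imread("pics/b.png")]))
```

```text
[508.36819848  50.48507687 277.62538273] [ 0.31449888 -0.89868277 -0.30089167] 0.23146597430402743
```

View pics/c3.png

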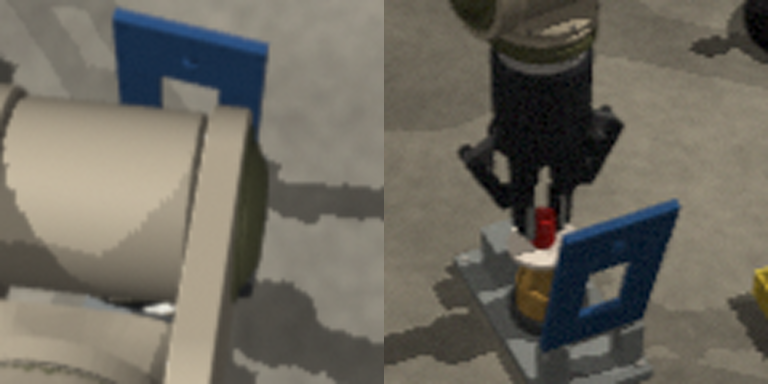

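Request:
drive_tool([
  [[0.005,0.005,-0.15,0,0,0],[0.005,0.005,-0.29,0,0,0],[0.005,0.005,-0.29,0,0,0]],
])

```text
time_s: 4.53
eef_pos: [508.6, 51.3, 247.1]
ee_rot: [-0.004, 0.135, 0.991, -0.002]
force: [0.8, 0.1, -1.0]
grip_width: 0.232
```

Request:
drive_tool([
  [[0,0,-0.03,0,0,0],[0,0,-0.06,0,0,0],[0,0,-0.06,0,0,0]],
])

```text
time_s: 4.9
eef_pos: [509.0, 51.5, 241.7]
ee_rot: [-0.003, 0.135, 0.991, -0.002]
force: [2.0, 4.4, 3.3]
grip_width: 0.227
```

Request:
drive_tool([
  [[0,0.01,-0.02,0,0,0],[0,0.01,-0.03,0,0,0],[0,0.01,-0.03,0,0,0]],
])

```text
time_s: 5.28
eef_pos: [509.2, 52.3, 239.4]
ee_rot: [-0.002, 0.135, 0.991, -0.002]
force: [0.2, -0.6, 7.4]
grip_width: 0.233
```

Run:
```python
from h import *
b=snap("scene","sc4")
s=ctrl.sense();print(s["eef_pos"],s["force"],s["wrist_torque"],s["grip_width"])
crop(b,310,370,130,200,8,"c4")
```

```text
[509.18688401  52.32014679 239.40484778] [-0.04777224  0.34935358  7.90969022] [-0.0276218  -0.09724821  0.00803333] 0.235918224432658
```

View pics/c4.png

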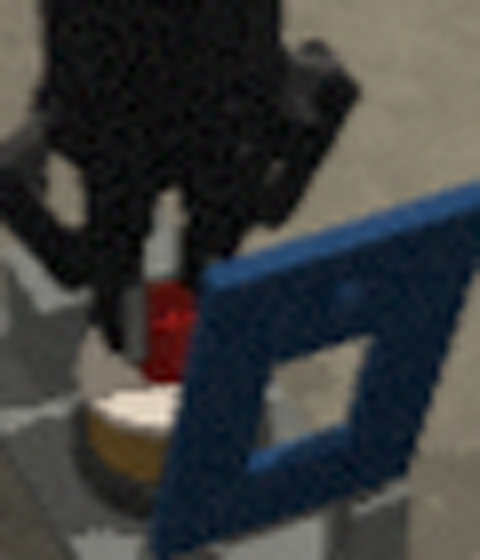

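Request:
drive_tool([
  [[0,0,-0.015,0,0,0],[0,0,-0.02,0,0,0],[0,0,-0.02,0,0,0],[0,0,-0.02,0,0,0]],
])

```text
time_s: 5.82
eef_pos: [509.2, 52.2, 238.2]
ee_rot: [-0.002, 0.135, 0.991, -0.002]
force: [-1.2, 0.9, 9.5]
grip_width: 0.232
```

Request:
drive_tool([
  [[0,0,0.02,0,0,0],[0,0,0.02,0,0,0],[0,0,0.02,0,0,0],[0,0,0.02,0,0,0]],
], fingers=0.4)

```text
time_s: 6.32
eef_pos: [509.2, 52.2, 240.0]
ee_rot: [-0.002, 0.135, 0.991, -0.002]
force: [-0.1, -0.3, -0.5]
grip_width: 0.701
```

Request:
drive_tool([
  [[0,0,0.4,0,0,0],[0,0,0.9,0,0,0],[-0.3,0,1,0,0,0],[-0.8,0,1,0,0,0],[-0.8,0,1,0,0,0]],
])

```text
time_s: 6.95
eef_pos: [426.9, 52.5, 339.8]
ee_rot: [-0.003, 0.135, 0.991, -0.002]
force: [0.2, 0.3, 0.6]
grip_width: 0.701
```

Run:
```python
from h import *
a=snap("top","top5");b=snap("scene","sc5")
s=ctrl.sense();print(s["eef_pos"],s["force"],s["grip_width"])
crop(a,240,360,150,270,3.2,"a");crop(b,300,370,130,200,5.5,"b")
x=cv2.imread("pics/a.png");y=cv2.imread("pics/b.png");y=cv2.resize(y,(384,384))
cv2.imwrite("pics/c5.png",np.hstack([x,y]))
```

```text
[429.39843109  52.1370834  340.3478775 ] [-0.64551707  0.34318689  0.29591993] 0.698082232920418
```

View pics/c5.png

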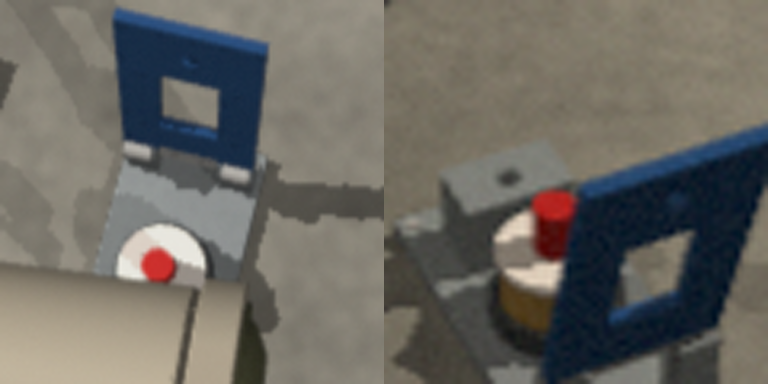

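Request:
drive_tool([
  [[0,0,0.5,0,0,0],[0.4,0,0.95,0,0,0],[0.9,-0.2,0.95,0,0,0],[1,-0.2,0.95,0,0,0]],
], fingers=-1)

```text
time_s: 7.55
eef_pos: [532.0, 31.0, 434.5]
ee_rot: [-0.002, 0.136, 0.991, -0.002]
force: [-0.4, 0.1, -0.8]
grip_width: 0.001
```

Request:
drive_tool([
  [[0.5,-0.1,0,0,0,0],[1,-0.2,0,0,0,0],[1,-0.2,0,0,0,0]],
])

```text
time_s: 7.92
eef_pos: [634.4, 10.3, 431.6]
ee_rot: [-0.003, 0.136, 0.991, -0.002]
force: [-0.2, 0.5, -0.6]
grip_width: 0.002
```

Request:
drive_tool([
  [[0.3,0,0,0,0,0],[0.32,0,0,0,0,0],[0.32,0,0,0,0,0]],
])

```text
time_s: 8.3
eef_pos: [665.8, 10.7, 431.8]
ee_rot: [-0.003, 0.136, 0.991, -0.002]
force: [-0.1, 0.4, 0.5]
grip_width: 0.0
```

Request:
drive_tool([
  [[0,0,-0.4,0,0,0],[0,0,-0.74,0,0,0],[0,0,-0.74,0,0,0],[0,0,-0.74,0,0,0]],
])

```text
time_s: 8.8
eef_pos: [665.6, 10.8, 360.2]
ee_rot: [-0.002, 0.136, 0.991, -0.002]
force: [0.4, 0.2, -0.1]
grip_width: -0.001
```

Run:
```python
from h import *
a=snap("top","top6");b=snap("scene","sc6")
s=ctrl.sense();print(s["eef_pos"],s["force"],s["grip_width"])
crop(a,240,360,130,250,3.2,"a");crop(b,280,400,90,210,3.2,"b")
x=cv2.imread("pics/a.png");y=cv2.imread("pics/b.png")
cv2.imwrite("pics/c6.png",np.hstack([x,y]))
```

```text
[665.77067406  10.79174293 360.06663136] [ 0.39250298 -0.31481084 -0.52266741] -0.002366180785408902
```

View pics/c6.png

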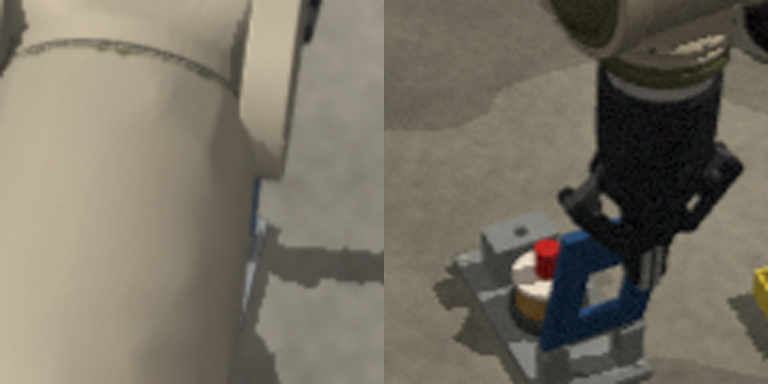

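Request:
drive_tool([
  [[-0.2,0.03,0,0,0,0],[-0.4,0.08,0.04,0,0,0],[-0.55,0.12,0.08,0,0,0],[-0.66,0.15,0.08,0,0,0]],
])

```text
time_s: 9.4
eef_pos: [599.3, 25.9, 370.0]
ee_rot: [0.0, 0.136, 0.991, -0.002]
force: [1.0, -0.2, 1.0]
grip_width: 0.002
```

Request:
drive_tool([
  [[-0.25,0.07,0.03,0,0,0],[-0.5,0.14,0.03,0,0,0],[-0.73,0.2,-0.07,0,0,0],[-0.94,0.26,-0.21,0,0,0],[-0.94,0.26,-0.21,0,0,0]],
])

```text
time_s: 10.02
eef_pos: [504.7, 52.2, 349.8]
ee_rot: [0.0, 0.136, 0.991, -0.002]
force: [0.6, -0.7, 0.6]
grip_width: 0.003
```

Run:
```python
from h import *
b=snap("scene","sc7")
s=ctrl.sense();print(s["eef_pos"],s["force"])
crop(b,260,400,70,210,4,"c7")
```

```text
[505.48177333  51.94149034 350.26382385] [ 0.52263957 -0.24189835  0.59121832]
```

View pics/c7.png

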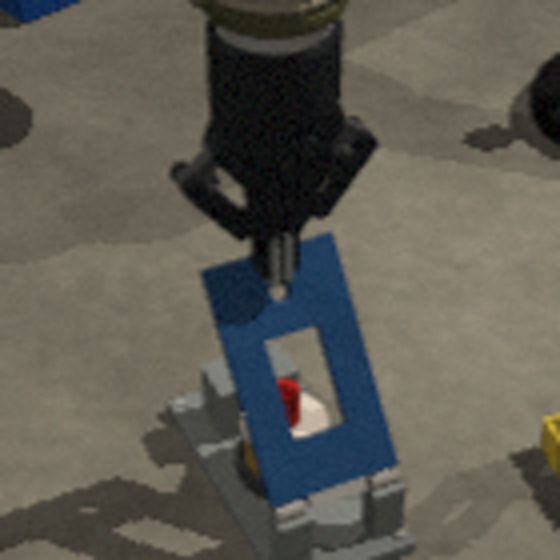

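Request:
drive_tool([
  [[-0.2,0.05,-0.19,0,0,0],[-0.37,0.1,-0.39,0,0,0],[-0.48,0.13,-0.57,0,0,0],[-0.57,0.16,-0.74,0,0,0],[-0.65,0.18,-0.9,0,0,0],[-0.65,0.18,-0.9,0,0,0]],
])

```text
time_s: 10.82
eef_pos: [441.1, 69.8, 260.4]
ee_rot: [0.001, 0.136, 0.991, -0.002]
force: [0.6, -0.4, 0.3]
grip_width: 0.0
```

Request:
drive_tool([
  [[-0.02,0,-0.08,0,0,0],[-0.04,0.01,-0.15,0,0,0],[-0.04,0.01,-0.15,0,0,0]],
])

```text
time_s: 11.2
eef_pos: [437.1, 70.8, 245.1]
ee_rot: [0.001, 0.136, 0.991, -0.002]
force: [-0.4, 0.5, 0.7]
grip_width: 0.002
```

Run:
```python
from h import *
b=snap("scene","sc8")
s=ctrl.sense();print(s["eef_pos"],s["force"])
crop(b,280,380,110,210,5.5,"c8")
```

```text
[437.2604571   70.76077624 245.38109528] [-0.96489598 -0.16104729  0.27082605]
```

View pics/c8.png

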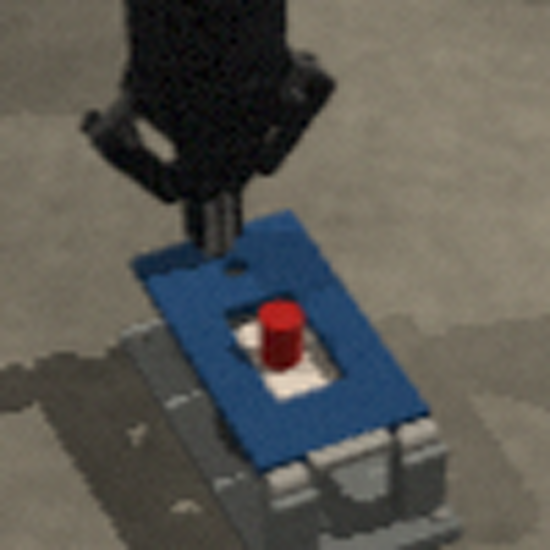

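Nearly shut, knob through the window. Push on down to feel contact.

Request:
drive_tool([
  [[0,0,-0.02,0,0,0],[0,0,-0.04,0,0,0],[0,0,-0.05,0,0,0],[0,0,-0.05,0,0,0]],
])

```text
time_s: 11.75
eef_pos: [437.3, 70.8, 240.4]
ee_rot: [0.001, 0.136, 0.991, -0.002]
force: [-0.4, 0.8, 0.6]
grip_width: 0.001
```

Request:
drive_tool([
  [[0,0,-0.02,0,0,0],[0,0,-0.04,0,0,0],[0,0,-0.04,0,0,0],[0,0,-0.04,0,0,0]],
])

```text
time_s: 12.25
eef_pos: [437.2, 70.9, 237.2]
ee_rot: [0.001, 0.136, 0.991, -0.002]
force: [-6.8, 0.7, 14.9]
grip_width: -0.0
```

Request:
drive_tool([
  [[0,0,0.02,0,0,0],[0,0,0.04,0,0,0],[0,0,0.5,0,0,0],[0,-0.3,1,0,0,0],[0,-0.8,1,0,0,0],[0.1,-1,1,0,0,0]],
], fingers=1)

```text
time_s: 13.0
eef_pos: [447.0, -30.9, 337.5]
ee_rot: [0.001, 0.137, 0.991, -0.003]
force: [0.7, 0.1, 0.7]
grip_width: 1.002
```

Run:
```python
from h import *
a=snap("top","top9");b=snap("scene","sc9")
s=ctrl.sense();print(s["eef_pos"],s["force"])
crop(a,250,340,190,280,4.2,"a");crop(b,290,380,120,210,4.2,"b")
x=cv2.imread("pics/a.png");y=cv2.imread("pics/b.png")
cv2.imwrite("pics/c9.png",np.hstack([x,y]))
```

```text
[447.63534066 -30.72436402 337.05756702] [-0.06442789 -0.25873047 -0.09494494]
```

View pics/c9.png

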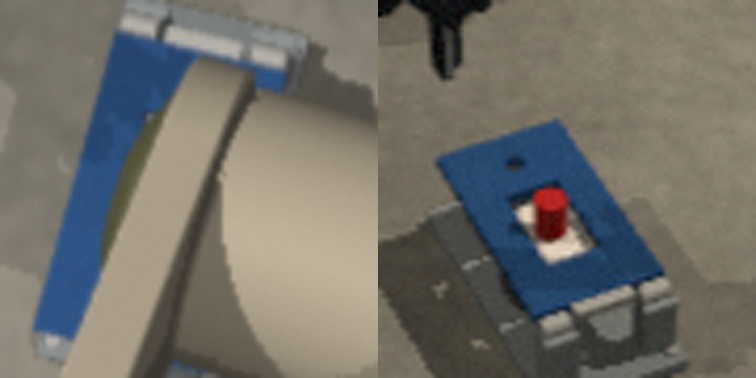

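Request:
drive_tool([
  [[0.1,-0.5,0,0,0,0],[0.12,-1,0,0,0,0],[0.12,-1,0,0,0,0]],
])

```text
time_s: 13.48
eef_pos: [459.6, -132.3, 336.6]
ee_rot: [0.001, 0.139, 0.99, -0.002]
force: [0.9, 0.3, 0.5]
grip_width: 1.003
```

Request:
drive_tool([
  [[0.1,-0.5,0,0,0,0],[0.12,-1,-0.1,0,0,0],[0.12,-1,-0.2,0,0,0],[0.12,-1,-0.2,0,0,0]],
])

```text
time_s: 13.98
eef_pos: [471.6, -230.8, 315.7]
ee_rot: [-0.0, 0.138, 0.99, -0.002]
force: [-0.1, -0.4, -0.2]
grip_width: 1.0
```

Run:
```python
from h import *
a=snap("top","top10");b=snap("scene","sc10")
s=ctrl.sense();print(s["eef_pos"],s["force"])
crop(a,250,340,190,280,4.2,"a");crop(b,180,270,150,240,4.2,"b")
x=cv2.imread("pics/a.png");y=cv2.imread("pics/b.png")
cv2.imwrite("pics/c10.png",np.hstack([x,y]))
```

```text
[ 471.84146838 -230.7750656   316.80634046] [-1.42808155  0.22918844 -0.28373314]
```

View pics/c10.png

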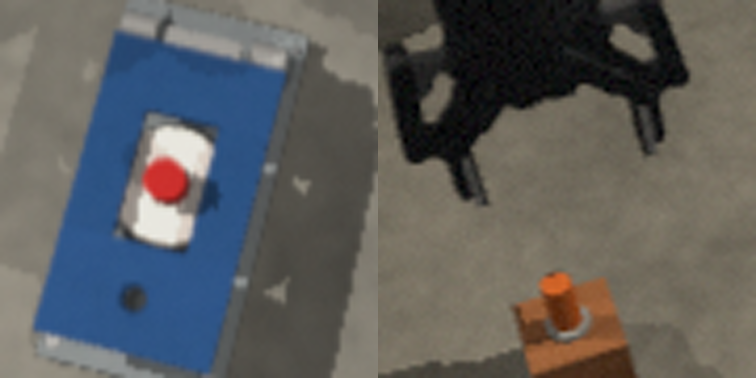

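Run:
```python
from h import *
a=cv2.imread("pics/top10.png");b=cv2.imread("pics/sc10.png")
for im,n,(x0,x1,y0,y1) in((a,"top",(270,295,250,272)),(b,"scene",(315,335,150,168))):
    g=im[y0:y1,x0:x1,:].max(2).astype(float)
    w=np.clip(70-g,0,None); ys,xs=np.mgrid[y0:y1,x0:x1]; print(n,g.min(),np.median(g))
    np.set_printoptions(linewidth=200); 
    bl=im[y0:y1,x0:x1,0]; print(bl[4:18,4:20])
p=("top",281.4,261)
print("hole z69",onz(*p,69),"base",onz("top",282.25,261.25,56))
```

```text
top 50.0 136.0
[[136 137 137 138 139 138 137 137 138 137 136 136 137 137 138 138]
 [136 136 136 136 136 138 138 137 138 137 136 136 135 137 137 138]
 [135 136 136 136 137 136 135 136 136 136 136 135 135 134 136 136]
 [133 135 136 137 134 124 119 112 114 124 133 136 135 134 135 136]
 [133 133 135 136 130 107  92  81  80  95 123 131 136 136 137 136]
 [133 134 135 134 121  88  74  59  55  70 105 132 136 137 136 136]
 [134 133 135 131 106  72  59  50  55  68  89 129 136 137 136 136]
 [135 136 136 131 105  73  52  50  60  69  85 127 137 136 137 136]
 [135 136 137 132 110  79  58  52  62  74  97 128 136 137 137 137]
 [135 136 136 133 125 103  82  67  75  93 117 133 137 137 137 137]
 [134 136 135 134 133 127 114 103 108 118 130 136 136 137 138 137]
 [134 135 135 135 133 132 129 126 129 131 133 134 136 137 137 135]
 [136 135 136 135 133 133 133 132 133 133 133 133 135 135 137 135]
 [134 135 136 135 134 134 133 133 133 132 134 133 133 135 135 134]]
scene 44.0 110.5
[[107 108 112 110 108 110 111 110 113 113 111 114 110 111 112 113]
 [111 112 107 108 106 110 110 108 110 111 111 110 113 109 110 
[... 205 characters left out ...]

 [110  77  54  48  51  76 101 112 112 111 113 109 112 111 112 113]
 [111 102  85  79  78 100 111 114 115 112 114 111 114 110 113 113]
 [115 110 107 106 106 110 115 110 109 111 112 113 109 113 116 112]
 [111 111 112 111 112 108 111 113 114 111 109 110 113 101 103 111]
 [113 112 111 115 111 113 112 112 108 110  95  84  72  60  95 110]
 [112 114 110 115 112 109 109  94  85  73  58  50  41  39  74 100]
 [113 108 112 112  94  85  68  56  48  38  34  34  32  37  40  74]
 [110  96  87  74  62  54  47  44  34  31  28  26  33  30  35  39]
 [112  90  67  50  48  51  50  47  37  30  31  33  34  32  35  36]]
hole z69 [452.13214859  67.80257091  69.        ] base [452.1572732   67.36332942  56.        ]
```

Request:
drive_tool([
  [[0,-0.25,-0.1,0,0,0],[0,-0.255,-0.5,0,0,0],[0,-0.255,-0.88,0,0,0],[0,-0.255,-0.88,0,0,0],[0,-0.255,-0.88,0,0,0]],
])

```text
time_s: 14.7
eef_pos: [472.2, -256.8, 230.2]
ee_rot: [0.002, 0.138, 0.99, -0.003]
force: [-0.5, 0.1, 0.5]
grip_width: 1.001
```

Request:
drive_tool([
  [[0,0,0,0,0,0],[0,0,0,0,0,0],[0,0,0,0,0,0],[0,0,0,0,0,0],[0,0,0,0,0,0]],
], fingers=-1, force=60)

```text
time_s: 15.32
eef_pos: [472.3, -256.7, 230.6]
ee_rot: [0.002, 0.138, 0.99, -0.003]
force: [-1.5, 1.9, 5.5]
grip_width: 0.186
```

Request:
drive_tool([
  [[0,0,0.2,0,0,0],[0,0,0.5,0,0,0],[0,0,0.9,0,0,0],[0,0,0.9,0,0,0],[0,0,0.9,0,0,0]],
])

```text
time_s: 15.95
eef_pos: [472.1, -256.6, 319.6]
ee_rot: [0.001, 0.138, 0.99, -0.002]
force: [0.6, 0.1, -1.0]
grip_width: 0.187
```

Run:
```python
from h import *
a=snap("top","top11");b=snap("scene","sc11")
s=ctrl.sense();print(s["eef_pos"],s["force"],s["grip_width"])
crop(a,400,490,190,280,4.2,"a");crop(b,180,270,130,220,4.2,"b")
x=cv2.imread("pics/a.png");y=cv2.imread("pics/b.png")
cv2.imwrite("pics/c11.png",np.hstack([x,y]))
```

```text
[ 472.14829914 -256.60195476  319.26783932] [-1.15064815 -0.57351452 -1.08420582] 0.18203024579627267
```

View pics/c11.png

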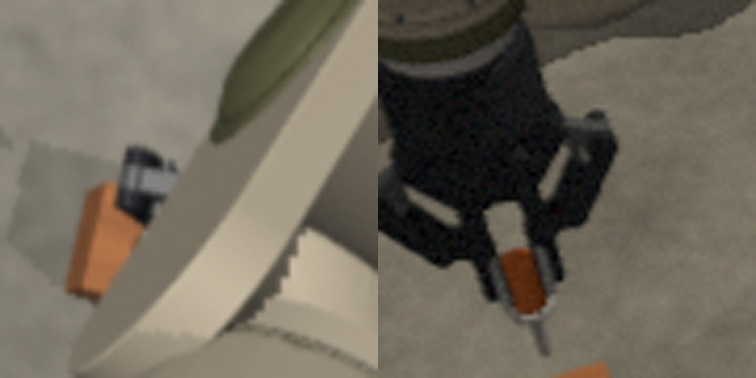

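Request:
drive_tool([
  [[0,0.5,0.05,0,0,0],[-0.05,1,0.1,0,0,0],[-0.05,1,0.1,0,0,0]],
])

```text
time_s: 16.42
eef_pos: [466.9, -154.2, 328.8]
ee_rot: [0.0, 0.136, 0.991, -0.002]
force: [0.5, -1.2, -0.0]
grip_width: 0.185
```

Request:
drive_tool([
  [[0,0.5,0,0,0,0],[-0.05,1,0,0,0,0],[-0.05,1,0,0,0,0]],
])

```text
time_s: 16.8
eef_pos: [461.6, -52.4, 328.1]
ee_rot: [-0.001, 0.135, 0.991, -0.001]
force: [0.4, -0.0, -1.5]
grip_width: 0.186
```

Request:
drive_tool([
  [[0,0.5,0,0,0,0],[-0.05,1,0,0,0,0],[-0.05,1,0,0,0,0],[-0.05,1,0,0,0,0]],
])

```text
time_s: 17.3
eef_pos: [457.1, 46.5, 327.8]
ee_rot: [-0.001, 0.135, 0.991, -0.002]
force: [0.3, -0.9, -1.0]
grip_width: 0.188
```

Request:
drive_tool([
  [[-0.03,0.15,0,0,0,0],[-0.047,0.207,-0.18,0,0,0],[-0.047,0.207,-0.22,0,0,0],[-0.047,0.207,-0.22,0,0,0]],
])

```text
time_s: 17.8
eef_pos: [452.6, 67.0, 305.9]
ee_rot: [-0.001, 0.135, 0.991, -0.002]
force: [-0.1, -0.3, 0.4]
grip_width: 0.188
```

Run:
```python
from h import *
a=snap("top","top12");b=snap("scene","sc12")
s=ctrl.sense();print(s["eef_pos"],s["force"],s["grip_width"])
p=s["eef_pos"]; print(proj("scene",[p[0],p[1],p[2]-224.4]),proj("scene",[452.3,67.6,69]))
crop(b,295,355,115,175,10,"c12")
```

```text
[452.61775632  66.99074552 306.25729569] [ 0.01737831  0.00446205 -0.1603005 ] 0.1859140620806096
[321.04034443 154.53492227] [321.24328943 157.89523946]
```

View pics/c12.png

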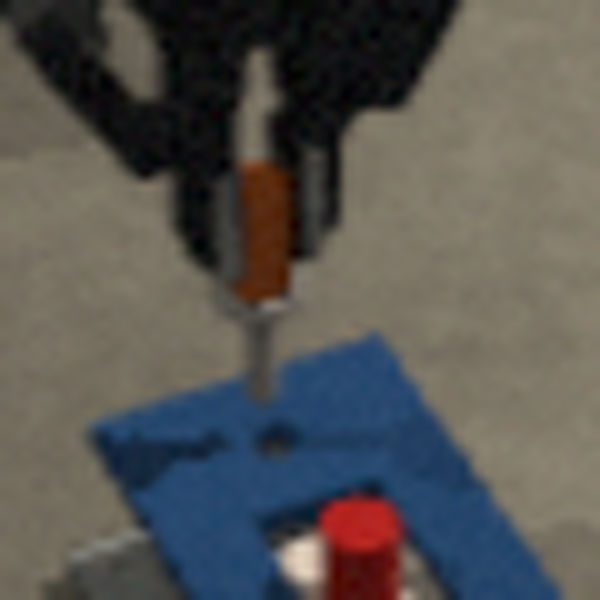

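Run:
```python
from h import *
b=cv2.imread("pics/sc12.png"); np.set_printoptions(linewidth=200)
g=b[:,:,2].astype(int); print("R rows144-164, cols 314-330"); 
for r in range(143,164): print(r,g[r,314:332], )
print("B");g=b[:,:,0].astype(int)
for r in range(152,164): print(r,g[r,314:332])
# vertical projection
for z in (69,82,100,120,140):print(z,proj("scene",[452.6,67,z]))
```

```text
R rows144-164, cols 314-330
143 [117 111  89  74  68  80  89  87  85  76 117 123 123 124 126 124 123 127]
144 [114 107  89  83  80  87  85  86  82  72 116 123 121 120 125 125 127 122]
145 [118 118  97  85  87  75  66 116 130 113 103 114 120 117 122 122 122 124]
146 [116 123 109  92  78  83  81  88  89  98 108 114 119 121 123 124 124 124]
147 [122 118 115 117 109  84  69  66  89 110 117 118 120 123 123 128 121 122]
148 [119 121 122 121 120  95  69  67 100 115 118 122 121 119 125 125 124  99]
149 [117 123 119 125 122  99  74  74 103 117 118 120 124 110  92  75  66  50]
150 [111 114 116 120 120  98  75  75 102 113  96  86  72  51  49  43  37  37]
151 [116 114 115 119 121 101  77  77  96  74  51  48  46  39  39  39  43  35]
152 [115 118 117 119  98  76  66  78  78  54  40  34  37  40  40  41  40  41]
153 [108  92  75  61  50  58  68  73  77  52  38  38  42  42  39  43  42  34]
154 [52 50 44 37 37 52 65 74 64 48 40 37 40 35 43 40 39 39]
155 [39 37 36 38 41 41 46 51 43 37 34 37 36 35 39 38 36 40]
156 [37 36 37 38 37 38 39 42 35 38 42 37 38 36 37 42 37 42]
157 [40 40 35 36 41 34 36 34 24 24
[... 781 characters left out ...]
 [110 109 108 108 108 104  99  91  73  78  92 106 105 109 111 110 108 111]
158 [110  87  73  96 108 108  90  62  51  53  68  90  98  98  98  95  97  96]
159 [ 71  65  63  73  98 109  80  49  47  49  74  91  92  93  94  93  94  97]
160 [ 59  62  92 104 109 111  99  77  78  79 101 110 108 111 112 108 108 107]
161 [106 108 108 112 112 113 109 110 106 108 107 111 110 109 115 110 110 110]
162 [111 111 108 112 110 113 111 111 111 112 111 111 112 111 108 111 110 109]
163 [109 112 111 111 110 112 111 112 111 113 112 110 111 109 109  96  88  69]
69 [321.14503645 158.04266774]
82 [321.03767382 154.49095114]
100 [320.88587403 149.46918668]
120 [320.71277462 143.74279888]
140 [320.5348191  137.85576379]
```

Run:
```python
from h import *
print("tip",onz("scene",320.6,155.0,81.9)); 
for z in(66,69): print("hole",onz("scene",322.3,158.6,z), onz("top",281.4,260.7,z))
print("both",tri(("scene",322.3,158.6),("top",281.4,260.7)))
# pin centres initial, by mask
a=cv2.imread("pics/top0.png");b=cv2.imread("pics/scene0.png")
np.set_printoptions(linewidth=200)
print(a[240:258,428:448,2]); print(a[240:258,428:448,0]); print(b[212:232,214:234,2])
```

```text
tip [453.37237916  64.80310319  81.9       ]
hole [453.83651538  70.07025441  66.        ] [452.88287009  68.11180025  66.        ]
hole [456.50198307  67.95716742  69.        ] [452.74650303  67.80068751  69.        ]
both (array([453.46117166,  69.01134693,  66.1084347 ]), np.float64(2.149653466669998))
[[144 148 158 170 174 177 177 177 175 175 174 174 176 175 174 174 171 170 167 164]
 [142 142 144 151 152 159 176 177 177 177 176 175 175 175 174 174 174 174 174 173]
 [136 139 139 142 142 147 158 161 167 176 176 180 179 178 176 174 174 174 174 175]
 [136 135 135 138 143 144 154 156 169 172 171 193 190 188 183 178 178 177 175 174]
 [138 138 137 144 149 152 152 149 165 187 208 218 217 215 204 184 179 179 178 177]
 [140 139 140 149 153 148 145 149 180 214 222 224 224 223 219 202 182 180 180 179]
 [142 133 143 152 149 147 145 159 209 223 225 224 224 224 222 214 180 172 174 178]
 [146 135 149 150 147 145 146 158 219 224 225 225 225 224 223 218 182 162 162 166]
 [150 139 150 141 142 142 142 156 217 224 225 225 224 225 224 218 169 152 153 156]
 [152 138 153 146 137 135 135 145 194 223 225 
[... 3157 characters left out ...]
08 121 133 131 137 147 153 150 151]
 [142 139 141 140 139 141 117  96  84  85  95 106 118 129 133 135 131 145 149 151]
 [140 141 141 142 146 139 110  92  89  84  90 103 118 128 131 130 126 131 129 131]
 [143 144 114  98  98  99  88  91  89  86  90  99 112 127 132 129 118 121 123 121]
 [100  99  92  88  88  92  87  90  92  89  85  95 106 123 129 121 114 117 117 120]
 [ 87  86  85  87  86  78  84  85  87  88  88 103 117 128 122 109 110 119 115 120]
 [ 92  85  88  84  87  82  81  85  87 129 144 148 146 129 103 108 115 122 123 124]
 [ 94  85  83  82  83  78  78  75  83 105 118 105  94 100 114 125 124 141 135 133]
 [ 98  83  79  80  80 116 131 126  98 110  92  93 132 145 149 151 149 151 153 152]]
```

Request:
drive_tool([
  [[0.004,0.02,0,0,0,0],[0.004,0.02,-0.08,0,0,0],[0.004,0.02,-0.1,0,0,0],[0.004,0.02,-0.1,0,0,0]],
])

```text
time_s: 18.4
eef_pos: [453.0, 69.0, 296.0]
ee_rot: [-0.001, 0.135, 0.991, -0.002]
force: [-0.6, -0.6, 0.2]
grip_width: 0.188
```

Run:
```python
from h import *
b=snap("scene","sc13")
s=ctrl.sense();print(s["eef_pos"],s["force"],s["grip_width"])
crop(b,305,345,135,175,14,"c13")
```

```text
[453.02546669  68.97056836 296.18985708] [ 0.0625049  -0.04093939 -0.69493258] 0.18465010282889366
```

View pics/c13.png

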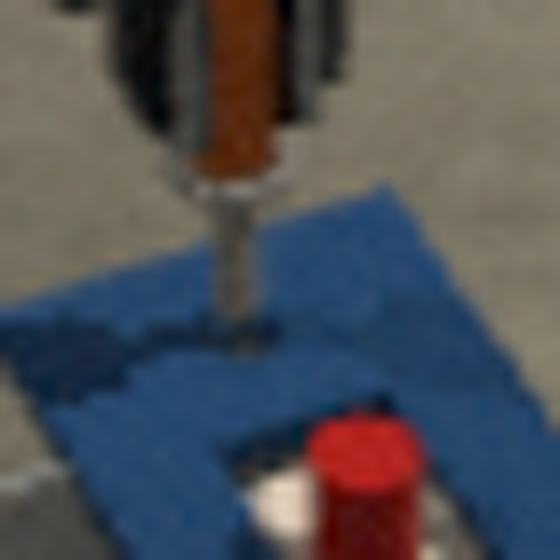

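Request:
drive_tool([
  [[0.01,0.013,0,0,0,0],[0.01,0.013,-0.03,0,0,0],[0.01,0.013,-0.06,0,0,0],[0.01,0.013,-0.08,0,0,0]],
])

```text
time_s: 18.95
eef_pos: [454.0, 70.3, 287.9]
ee_rot: [-0.001, 0.135, 0.991, -0.002]
force: [-0.9, 0.6, -0.5]
grip_width: 0.187
```

Request:
drive_tool([
  [[0,0,-0.02,0,0,0],[0,0,-0.04,0,0,0],[0,0,-0.06,0,0,0]],
])

```text
time_s: 19.32
eef_pos: [454.0, 70.3, 281.8]
ee_rot: [-0.001, 0.135, 0.991, -0.002]
force: [0.0, -1.1, -1.1]
grip_width: 0.188
```

Request:
drive_tool([
  [[0,0,-0.02,0,0,0],[0,0,-0.04,0,0,0],[0,0,-0.06,0,0,0],[0,0,-0.08,0,0,0]],
])

```text
time_s: 19.82
eef_pos: [454.1, 70.2, 273.7]
ee_rot: [-0.001, 0.135, 0.991, -0.002]
force: [0.4, 0.4, -0.2]
grip_width: 0.187
```

Request:
drive_tool([
  [[0,0,-0.03,0,0,0],[0,0,-0.06,0,0,0],[0,0,-0.1,0,0,0],[0,0,-0.14,0,0,0],[0,0,-0.16,0,0,0]],
])

```text
time_s: 20.45
eef_pos: [454.1, 70.2, 257.4]
ee_rot: [-0.001, 0.135, 0.991, -0.002]
force: [0.2, -0.7, 0.4]
grip_width: 0.185
```

Request:
drive_tool([
  [[0,0,-0.02,0,0,0],[0,0,-0.04,0,0,0],[0,0,-0.06,0,0,0],[0,0,-0.06,0,0,0]],
])

```text
time_s: 20.95
eef_pos: [454.0, 70.2, 251.3]
ee_rot: [-0.001, 0.135, 0.991, -0.002]
force: [0.5, -0.2, -0.2]
grip_width: 0.186
```

Request:
drive_tool([
  [[0,0,-0.01,0,0,0],[0,0,-0.02,0,0,0],[0,0,-0.02,0,0,0],[0,0,-0.02,0,0,0]],
])

```text
time_s: 21.45
eef_pos: [454.0, 70.3, 250.3]
ee_rot: [-0.0, 0.135, 0.991, -0.002]
force: [-6.3, 0.3, 15.4]
grip_width: 0.186
```

Run:
```python
from h import *
b=snap("scene","sc14")
s=ctrl.sense();print(s["eef_pos"],s["force"],s["grip_width"])
crop(b,290,370,115,195,7,"c14")
```

```text
[454.02236237  70.26895584 250.29200585] [-6.11816475  0.43158215 15.20934999] 0.189489214103311
```

View pics/c14.png

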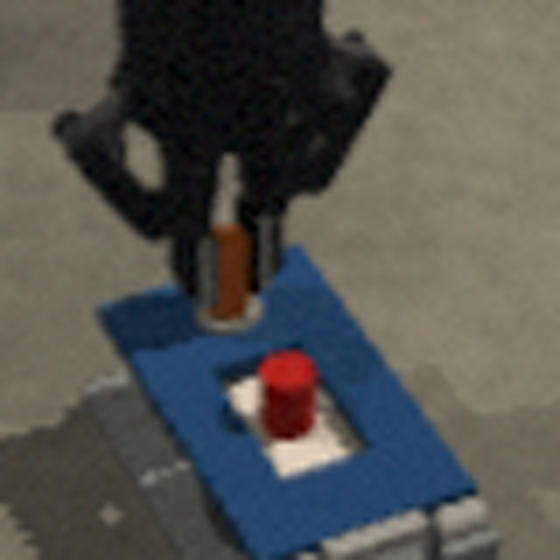

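Request:
drive_tool([
  [[0,0,-0.01,0,0,0],[0,0,-0.01,0,0,0],[0,0,-0.01,0,0,0],[0,0,-0.01,0,0,0],[0,0,-0.01,0,0,0],[0,0,-0.01,0,0,0]],
])

```text
time_s: 22.25
eef_pos: [454.0, 70.3, 250.3]
ee_rot: [-0.0, 0.135, 0.991, -0.002]
force: [-6.2, -0.6, 15.9]
grip_width: 0.188
```

Run:
```python
from h import *
b=snap("scene","sc15")
s=ctrl.sense();print(s["eef_pos"],s["force"],s["grip_width"])
```

```text
[454.00219104  70.31368884 250.30726786] [-5.61077585 -0.47472557 15.49942752] 0.1861904288246691
```

Steady at about 15 N with no slip; handing in.

Run:
```python
from rig import ctrl
print(ctrl.finish_job())
```

```text
the job is handed in; nothing more can be done
None
```

The job is handed in at about 22.4 s of the 64 s allowed, with the arm still gripping the pin and pressing down. `finish_job` gave no verdict, so success rests on my own checks.

**What I did:**
- **Cap:** I set it on the pot and pressed to about 9.5 N. That is past the 4 to 5 N at which the bed gives, so by calculation the bed moved a few mm. The picture afterwards showed the cap level and home.
- **Upper half:** I swung it shut with closed fingers and pressed it onto its stop. It stopped at the height expected for fully shut. The cap's knob came through the window.
- **Pin:** I lowered it through both holes without resistance until its flange met the upper half.

**Last checks:**
- The tool stopped at 250.3 mm, against 250.4 mm expected with the pin home.
- The downward push held steady at about 15.5 N for over 0.8 s, and the grip did not slip.
- The last picture I viewed, taken while pressing, shows the pin's flange on the blue half and the knob through the window.

**Disagreements and gaps:**
- The top and scene cameras differed by 2 to 5 mm on the hole position. I corrected the pin's approach from the scene view just before inserting it.
- A sideways force of about 6 N in x appeared both times I pressed on the shut upper half. I did not find the cause.
- I never drove near the green dish or the yellow tray, but I did not measure their positions again at the end.

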